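Pull a loose gas-hob knob and hold it shaft-hole up

ROBOT

A 6-joint arm with a two-finger parallel gripper is mounted at the origin on the work surface. World frame = base frame: x ahead of the robot, y to its left, z up, the work surface at z = 0. Lengths are in mm, angles in rad, forces in N, time in s.
With the tool pointing down it reaches from about 425 to 1125 mm from the base axis. Payload 14.9 kg.
Tool frame: the origin (TCP) lies on the front face of the gripper's body, between the roots of the fingers; the fingertips stand 78 mm ahead of it and the grasp point (between the pads) lies 60 mm ahead of it (arm.nose_length is the distance from the TCP to the fingertips, in mm); z points along the fingers, y is the line along which they close (so a half turn about z gives the same grasp; the last joint's range is limited). The gripper opens to 91 mm and grips with 3 to 60 N. Pads are 32 mm wide; open, the fingers measure 118 mm over their backs; the gripper's body (76 mm by 178 mm) begins 60 mm behind the grasp point.
Start: joints at [-1.246, 0.379, 1.734, -0, 1.028, -0.033], TCP at [245.147, -655.684, 292.232] pointing down, gripper open.
Joint ranges: [-2.77, 2.77], [-0.74, 2.19], [0, 2.66], [-1.06, 4.2], [0.31, 2.87], [-3.08, 3.08]. Speed limits (rad/s): [1.89, 1.89, 2.39, 3.14, 3.14, 3.14].

INTERFACE

Orientations are given as a rotation vector (axis times angle).
In Python, from plant import arm, imaging, workorder, spotter gives the robot as it stands.
- The arm moves only by the tool drive_tool, never from a script. Its argument "rows" is a list of rows, each an object of numbers: "x", "y", "z": the shift along the tool's x, y, z in m; "roll": the turn about the tool's z in degrees; "hand": the finger opening in m, from 0 to 0.0912. A call has 1 to 10 rows; each row is the pose to reach, as a shift and turn from the pose commanded when the call began, along the tool's axes at that moment; what a row does not reach only later rows make up. A row lasts 1/8 s, in which the tool goes at most 62.5 mm and 10.7 degrees, less where a joint would pass 70% of its speed; a pose out of reach is approached as far as the arm can. A call with a gripper value outside its range is refused whole. The fingers move at their own pace and stop on an object; "force" is the grip in N (left out, the last holds). Time passes only in rows, so rows that repeat a pose let the fingers close. It gives the time, the measured TCP pose, the force and the opening at its end, in the units of the state.
- arm.observe(): the state, without advancing time (a new reading comes with each control period).
- imaging.get_image(name): name is "scene" or "top" or "wrist"; returns (picture, depth): 400x640x3 uint8, red, green, blue; 400x640 float32, mm along the optical axis (not along the pixel's ray), 0 where there is no reading.
- imaging.camera_info(name): a dict with "camera_matrix" (3x3 intrinsics, pixels), "k1" (the pictures are not rectified: a ray, as slopes to the right and down, at radius r is drawn at 1 + k1 r^2 times it, then the intrinsics apply), "R" (3x3) and "t" (3): a world point X has camera coordinates R X + t. Camera axes: x right, y down, z forward; pixel columns grow to the right and rows downward; lengths in mm; the calibration is good to about 2 mm. A picture is of the moment at which its call begins: read the wrist's pose just before it. camera_info takes no time and is no camera call; for the wrist camera it gives the pose at the moment of the call.
- workorder.job_done(): hands the job in, once; it reports no verdict.
Trained networks look in the newest picture that a camera, given by its name, has taken for a name from the list of things; names that differ only in an ending like _2 or _b are one class to them, and where a whole thing is asked for, a point or a joint stands for the part that bears it (a point fixed in the world has none). Each returns a list of dicts, best first, with "confidence" (0 to 1); they miss things now and then, are a little off and sometimes report something else, mostly with a low value. They report only what shows in the picture. A call takes as long as a camera call. They do not tell look-alikes from the thing itself.
- spotter.trace(name, camera): "pixels" (400x640 bool, what is visible of it) and "at" ([column, row] in pixels, amid what is visible of it).
The state is a dict: "t": time; "joint_positions": joint angles; "joint_vel": joint speeds; "joint_efforts": joint torques, N m; "tool_pos": TCP position; "eef_rot": TCP orientation; "force": force on the tool from outside, world axes, zero at the start; "ft_torque": the same for the moment, N m; "width": finger opening in mm.
Only numpy, scipy, OpenCV 4.12 (cv2) and the standard library are available. Lean on these libraries where they do the work, as an engineer would, in place of code of your own. Each camera call takes 0.05 s, during which the arm holds its last target. There are 200 camera calls.

TASK

The white knob on the gas hob slips because the clip inside its shaft hole is worn. Pull it straight up off its valve without turning the gas on, turn it over so that the blind hole hidden in its underside faces straight up, and keep holding it like that, still, over the hob or the mat, at least 15 cm above the counter and touching nothing else, so that I can press the new clip in: the program finishes while holding it. Do not drop the knob (laying it down to change grip is fine), and leave the black knob and the other things on the counter where they are.

Things in the scene. Friction and masses are not known exactly. Their poses are not given: they have to be found in the camera images.
- white_knob_center (a point): The knob to pull: a white plastic block, square, 42 x 42 mm with bevelled corners (each side face 24 mm wide), 38 mm tall, about 60 g. This point is its centre, half-way up. Its z axis runs from its grey underside to its face (black pointer line): up at the start. Its four side faces look along its x and y axes. Laid on a side face it stays, centre 21 mm above the surface.
- white_knob: The same knob; this origin is the middle of its underside, at the mouth of its blind hole: an 8 x 10 mm slot, 20 mm deep, in a square grey boss, open only at this -z end. At the start it sits hole-down on one of the two valve shafts, underside 14 mm above the counter, held only by its weight and a loose fit (1 mm of play each side).
- black_knob_center (a point): Centre of the other knob: the same shape and size in black, on the other valve shaft, 140 mm from the white one. Leave it alone. Which side holds which knob varies.
- black_knob: The black knob; this origin is the middle of its underside.
- hob: Two-burner gas hob: fixed steel plate 510 (x) by 290 (y) by 10 mm; origin at the centre of its underside, +x to its back, +y to its left. Its valve shafts stand at x = -205 mm, y = +70 and -70 mm, each in a black collar (51 mm diameter, 4 mm high). Iron pan supports, 54 mm high, fill x = -107 to +252, y = -86 to +86 mm; a lidded pan (174 wide, to 190 mm high) is fixed on the rear one.
- shaft_left (a point): Tip of the left (+y) valve shaft: brass, 6 x 8 mm with two flats, standing 16 mm out of its collar; the tip is 30 mm above the counter. It fills the knob's slot, so turning a seated knob turns the valve.
- shaft_right (a point): Tip of the right (-y) valve shaft, the same.
- valve_left (a joint): Turn of the left valve in rad: 0 is off (at the stop), grows anticlockwise from above to 2.4; stiff (about 0.04 N m of friction). A knob has up to about 0.25 rad of play on its shaft.
- valve_right (a joint): Turn of the right valve in rad, the same.
- mat: Flat blue-green silicone mat 200 x 200 mm, 4 mm thick, fixed on the counter to the right of the hob, empty; origin at the centre of its underside. A handy soft place to lay the knob while changing grip (not required).
- dish: Small white bowl, 90 mm wide, 22 mm high, holding the new clip; origin at the centre of its underside.
- clip: The new copper spring clip, 9 x 7 x 14 mm, in the white bowl; leave it there. Origin at the centre of its underside.
- mug: Blue mug, 82 mm wide, 95 mm high, handle along its +y; origin at the centre of its underside.
- salt: Clear jar with a red cap, 52 mm wide, 85 mm high; origin at the centre of its underside.
- pepper: Amber jar with a green cap, 52 mm wide, 85 mm high; origin at the centre of its underside.
- spoon: Wooden spoon, 200 mm long, lying along its x axis.
Mind the look-alikes: they are no part of the job. Of the things like the spoon, leave any that is red; of the rest the smaller one is meant.

How it is judged:
By the outcome, as a careful person would: the job done as asked, in the order asked, and still so for the second after the job is handed in, while the arm keeps its last pose, push and grip.
It also fails if it takes over 51 s, if anything falls off the work surface, if the arm or the gripper's body presses on something with over 40 N, if the wrist force passes 120 N, or if a joint passes its speed limit or range.

## Working session

There is one attempt and no reset: what is moved stays moved. The work goes in short steps, Python scripts to look and compute and a tool call to move; the robot and the scene stay as the last step left them, time stands still between calls to the robot, and variables do not carry over. Pictures are saved under pics/ and viewed, on a budget of 10 in all, crops included, one or two more only if the job needs it, and the job is handed in when it is done.

Besides the shell and the picture viewer there is one more tool, called after "Call:" as name(argument=value, ...) on one line, values as JSON. drive_tool: Moves the arm, as the interface text tells. Its arguments: {"type":"object","properties":{"rows":{"type":"array"},"force":{"type":"number"}},"required":["rows"]}

```bash
ls; mkdir -p pics; cat > h.py <<'E'
import numpy as np, cv2
from plant import arm, imaging, workorder, spotter
from scipy.spatial.transform import Rotation as Ro
def world(name,depth,cols,rows,info=None):
    c=info or imaging.camera_info(name); K=np.array(c["camera_matrix"]);k1=c["k1"]
    d=depth[rows,cols]; p=np.stack([(cols-K[0,2])/K[0,0],(rows-K[1,2])/K[1,1]],-1); u=p.copy()
    for _ in range(8): u=p/(1+k1*(u**2).sum(-1,keepdims=True))
    X=np.concatenate([u*d[...,None],d[...,None]],-1)
    return (X-np.array(c["t"]))@np.array(c["R"])
def save(n,im): cv2.imwrite("pics/"+n,im[...,::-1])
E
python3 - <<'E'
from h import *
s=arm.observe(); print({k:np.round(v,3).tolist() for k,v in s.items()})
for n in("scene","top"):
    im,d=imaging.get_image(n); save(n+"1.png",im)
    for nm in("white_knob","black_knob","hob","mat","dish","mug"):
        for r in spotter.trace(nm,n)[:2]:
            m=r["pixels"]&(d>0); rr,cc=np.nonzero(m); 
            if len(rr)<5: continue
            W=world(n,d,cc,rr); print(n,nm,round(r["confidence"],2),np.round(r["at"]),len(rr),np.round(np.median(W,0)),np.round(np.percentile(W,[3,97],0)).tolist())
E
```

```text
pics
{'t': 0.0, 'joint_positions': [-1.246, 0.379, 1.735, -0.0, 1.029, -0.033], 'joint_vel': [0.0, -0.0, 0.0, -0.001, -0.001, 0.001], 'joint_efforts': [-0.001, -76.372, -43.437, 0.065, 0.042, -0.0], 'tool_pos': [245.043, -655.357, 291.583], 'eef_rot': [-3.09, -0.559, 0.0], 'force': [-0.589, 0.343, 0.059], 'ft_torque': [0.018, 0.01, -0.017], 'width': 91.337}
scene white_knob 0.68 [363. 322.] 534 [517. 204.  50.] [[495.0, 181.0, 16.0], [534.0, 220.0, 54.0]]
scene white_knob 0.58 [202. 228.] 903 [ 727. -192.   13.] [[688.0, -226.0, -0.0], [766.0, -149.0, 23.0]]
scene black_knob 0.76 [404. 380.] 636 [517. 341.  51.] [[493.0, 319.0, 15.0], [533.0, 360.0, 54.0]]
scene mat 0.83 [268. 176.] 4255 [ 513. -267.    3.] [[418.0, -367.0, -1.0], [604.0, -180.0, 6.0]]
scene dish 0.76 [200. 227.] 827 [ 729. -191.   13.] [[690.0, -222.0, 3.0], [766.0, -148.0, 23.0]]
scene mug 0.76 [186. 176.] 1429 [ 702. -313.   61.] [[665.0, -375.0, 8.0], [739.0, -269.0, 94.0]]
top white_knob 0.58 [210. 189.] 302 [513. 194.  51.] [[493.0, 176.0, 23.0], [534.0, 216.0, 57.0]]
top black_knob 0.91 [155. 189.] 357 [510. 335.  51.] [[491.0, 316.0, 11.0], [532.0, 369.0, 56.0]]
top black_knob 0.16 [209. 191.] 296 [512. 196.  51.] [[493.0, 176.0, 19.0], [534.0, 219.0, 56.0]]
top hob 0.86 [186. 108.] 20912 [734. 259.  13.] [[476.0, 131.0, 6.0], [952.0, 407.0, 159.0]]
top mat 0.98 [389. 188.] 5434 [ 508. -277.    5.] [[416.0, -370.0, -0.0], [603.0, -184.0, 9.0]]
top dish 0.59 [357. 108.] 826 [ 734. -188.   14.] [[693.0, -225.0, 3.0], [770.0, -149.0, 25.0]]
top dish 0.46 [210. 186.] 297 [512. 194.  51.] [[493.0, 176.0, 25.0], [533.0, 216.0, 57.0]]
top mug 0.57 [416. 113.] 1163 [ 710. -340.   41.] [[661.0, -376.0, 2.0], [739.0, -286.0, 97.0]]
```

View pics/scene1.png

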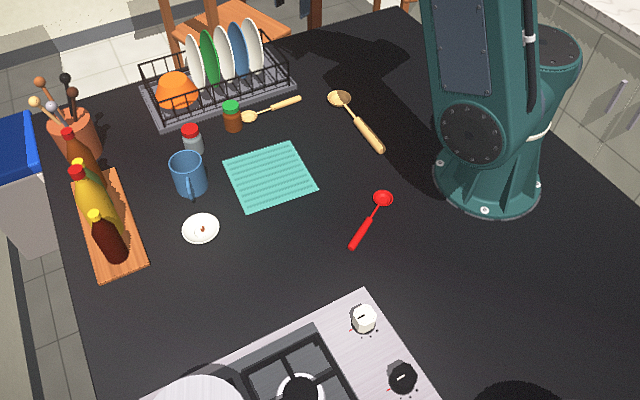

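View pics/top1.png

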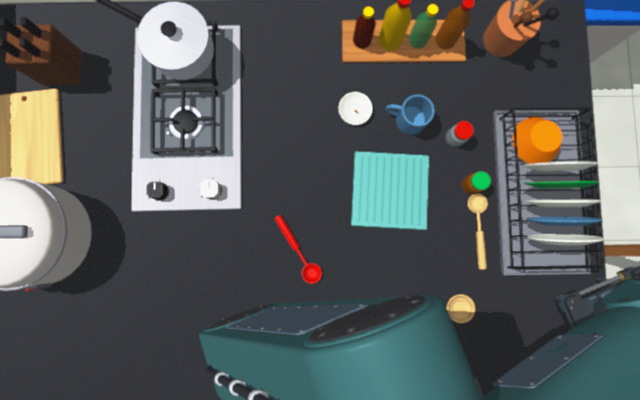

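```bash
cat >> h.py <<'E'
def go(p,yaw=None,s=None):
    """tool shift [m] and roll [deg] to world TCP p, tool y at yaw deg (mod 180)"""
    s=s or arm.observe(); R=Ro.from_rotvec(s["eef_rot"]).as_matrix()
    d=R.T@(np.array(p)-s["tool_pos"])/1000
    cur=np.degrees(np.arctan2(R[1,1],R[0,1])); roll=0
    if yaw is not None: roll=-((yaw-cur+90)%180-90)
    print("t",round(s["t"],2),"tcp",np.round(s["tool_pos"],1),"zaxis",np.round(R[:,2],3),"yaw_y",round(cur,2),"j6",round(s["joint_positions"][5],2),"-> shift",np.round(d,4),"roll",round(roll,2))
E
python3 - <<'E'
from h import *
go([530,-200,292],90); go([495,199,200],90)
im,d=imaging.get_image("top")
rr,cc=np.mgrid[0:400,120:260]; W=world("top",d,cc,rr); ok=(d[rr,cc]>0)
m=ok&(W[...,2]>40)&(W[...,2]<66)&(W[...,0]>570)&(W[...,0]<780)
P=W[m]; print(np.round(P[:,:2].min(0)),np.round(P[:,:2].max(0)))
# front bar profile
for y in range(180,370,12):
    q=P[abs(P[:,1]-y)<6]
    if len(q): print(y,np.round(np.sort(q[:,0])[:3]),np.round(np.median(q[q[:,0]<q[:,0].min()+10,2])))
# plate yaw from right/front edge
m2=ok&(W[...,2]>5)&(W[...,2]<16)&(W[...,0]>460)&(W[...,0]<980)&(W[...,1]>100)&(W[...,1]<430)
r=cv2.minAreaRect(W[m2][:,:2].astype(np.float32)); print(r)
E
```

```text
t 0.7 tcp [ 245.2 -655.7  292.2] zaxis [ 0.  0. -1.] yaw_y -69.5 j6 -0.03 -> shift [ 4.264e-01 -3.271e-01  2.000e-04] roll 20.5
t 0.7 tcp [ 245.2 -655.7  292.2] zaxis [ 0.  0. -1.] yaw_y -69.5 j6 -0.03 -> shift [ 0.5333 -0.713   0.0923] roll 20.5
[611. 183.] [780. 355.]
180 [615. 615. 618.] 49.0
192 [613. 614. 614.] 48.0
204 [613. 614. 614.] 46.0
216 [613. 613. 614.] 48.0
228 [613. 614. 614.] 47.0
240 [613. 613. 614.] 48.0
252 [613. 613. 614.] 47.0
264 [613. 614. 614.] 49.0
276 [612. 613. 613.] 48.0
288 [612. 613. 613.] 45.0
300 [613. 613. 613.] 49.0
312 [612. 612. 613.] 47.0
324 [612. 612. 613.] 48.0
336 [612. 613. 613.] 48.0
348 [611. 612. 612.] 48.0
360 [664. 680. 685.] 46.0
((719.170166015625, 264.94085693359375), (517.7591552734375, 328.9730224609375), 0.10433417558670044)
```

Call:
drive_tool(rows=[{"x": 0.048,"y": -0.036,"roll": 5},{"x": 0.095,"y": -0.073,"roll": 10},{"x": 0.142,"y": -0.109,"roll": 15},{"x": 0.19,"y": -0.146,"roll": 20},{"x": 0.237,"y": -0.182,"roll": 20},{"x": 0.284,"y": -0.22,"roll": 20},{"x": 0.332,"y": -0.26,"roll": 20},{"x": 0.38,"y": -0.3,"roll": 20},{"x": 0.426,"y": -0.33,"roll": 20},{"x": 0.426,"y": -0.33,"roll": 20}])

```text
invalid input at $.rows[0]: expected keys x, y, z, roll, hand
```

```bash
python3 - <<'E'
from h import *
go([470,199,220],90)
E
```

```text
t 0.75 tcp [ 245.1 -655.7  292.2] zaxis [-0. -0. -1.] yaw_y -69.5 j6 -0.03 -> shift [ 0.5099 -0.7218  0.0722] roll 20.5
```

Call:
drive_tool(rows=[{"x": 0.048,"y": -0.036,"z": 0,"roll": 5,"hand": 0.091},{"x": 0.095,"y": -0.073,"z": 0,"roll": 10,"hand": 0.091},{"x": 0.142,"y": -0.109,"z": 0,"roll": 15,"hand": 0.091},{"x": 0.19,"y": -0.146,"z": 0,"roll": 20.5,"hand": 0.091},{"x": 0.237,"y": -0.182,"z": 0,"roll": 20.5,"hand": 0.091},{"x": 0.284,"y": -0.22,"z": 0,"roll": 20.5,"hand": 0.091},{"x": 0.332,"y": -0.26,"z": 0,"roll": 20.5,"hand": 0.091},{"x": 0.38,"y": -0.3,"z": 0,"roll": 20.5,"hand": 0.091},{"x": 0.41,"y": -0.35,"z": 0,"roll": 20.5,"hand": 0.091},{"x": 0.43,"y": -0.4,"z": 0,"roll": 20.5,"hand": 0.091}])

```text
t: 2.0
tool_pos: [508.3, -128.5, 292.4]
eef_rot: [3.141, 0.001, 0.001]
force: [0.7, -0.1, -0.1]
width: 90.8
```

```bash
python3 - <<'E'
from h import *
go([480,199,240],90)
E
```

```text
t 2.0 tcp [ 508.3 -128.5  292.4] zaxis [ 0.001 -0.    -1.   ] yaw_y -89.97 j6 1.28 -> shift [-0.0282 -0.3275  0.0524] roll 0.03
```

Call:
drive_tool(rows=[{"x": 0,"y": -0.055,"z": 0,"roll": 0,"hand": 0.091},{"x": 0,"y": -0.11,"z": 0,"roll": 0,"hand": 0.091},{"x": 0,"y": -0.165,"z": 0,"roll": 0,"hand": 0.091},{"x": -0.01,"y": -0.22,"z": 0.01,"roll": 0,"hand": 0.091},{"x": -0.02,"y": -0.275,"z": 0.03,"roll": 0,"hand": 0.091},{"x": -0.028,"y": -0.327,"z": 0.05,"roll": 0,"hand": 0.091},{"x": -0.028,"y": -0.327,"z": 0.05,"roll": 0,"hand": 0.091},{"x": -0.028,"y": -0.327,"z": 0.05,"roll": 0,"hand": 0.091}])

```text
t: 3.0
tool_pos: [479.9, 196.5, 242.4]
eef_rot: [3.142, 0.001, 0.0]
force: [-0.0, -1.2, 0.7]
width: 91.4
```

```bash
python3 - <<'E'
from h import *
c=imaging.camera_info("wrist"); R=np.array(c["R"]); print(np.round(-R.T@np.array(c["t"])),np.round(R[2],2))
im,d=imaging.get_image("wrist"); save("w1.png",im)
go([500,199,240],90)
rr,cc=np.mgrid[0:400,0:640]; W=world("wrist",d,cc,rr,c); ok=d>0
for nm,y0 in(("white",199),("black",338)):
    m=ok&(W[...,2]>46)&(W[...,2]<58)&(abs(W[...,0]-514)<40)&(abs(W[...,1]-y0)<40)
    P=W[m]
    if len(P)>20: print(nm,len(P),np.round(np.median(P[:,2])),cv2.minAreaRect(P[:,:2].astype(np.float32)),np.round(P.min(0)),np.round(P.max(0)))
m=ok&(W[...,2]>44)&(W[...,2]<60)&(W[...,0]>590)&(W[...,0]<640)
P=W[m]
for y in range(150,330,12):
    q=P[abs(P[:,1]-y)<6]
    if len(q): print(y,np.round(np.percentile(q[:,0],[1,10,50,90]),1),np.round(np.percentile(q[:,2],[50,90]),1))
print([ (r["confidence"],r["at"]) for r in spotter.trace("white_knob","wrist")])
E
```

```text
[555. 196. 334.] [-0.27  0.   -0.96]
t 3.05 tcp [480.2 196.1 242.6] zaxis [ 0.001  0.    -1.   ] yaw_y -90.02 j6 1.91 -> shift [ 0.0198 -0.0029  0.0026] roll -0.02
white 1744 52.0 ((512.4440307617188, 198.00833129882812), (41.62889099121094, 41.31578826904297), 0.4868212044239044) [492. 177.  46.] [533. 219.  54.]
black 1778 52.0 ((510.6778564453125, 337.637939453125), (41.927886962890625, 43.36630630493164), 0.5495005249977112) [490. 316.  46.] [532. 359.  54.]
186 [612.  614.3 625.8 636.9] [47.6 48.6]
198 [611.9 612.7 618.3 631. ] [47.3 48.3]
210 [611.6 612.6 616.7 620.8] [47.4 48.5]
222 [611.6 612.2 616.  620.1] [47.4 48.3]
234 [611.4 612.  616.1 620.2] [47.5 48.4]
246 [611.4 612.  616.  620.4] [47.6 48.5]
258 [611.5 612.1 616.2 620.3] [47.5 48.7]
270 [611.7 613.8 624.6 637. ] [52.7 54.2]
282 [611.6 612.4 616.3 619.9] [47.3 48.5]
294 [610.8 611.9 615.9 620.1] [47.5 48.7]
306 [610.6 611.3 615.2 619.4] [47.6 48.6]
318 [610.9 611.4 615.3 619.3] [47.5 48.5]
[(0.73, [319.1, 164.2])]
```

View pics/w1.png

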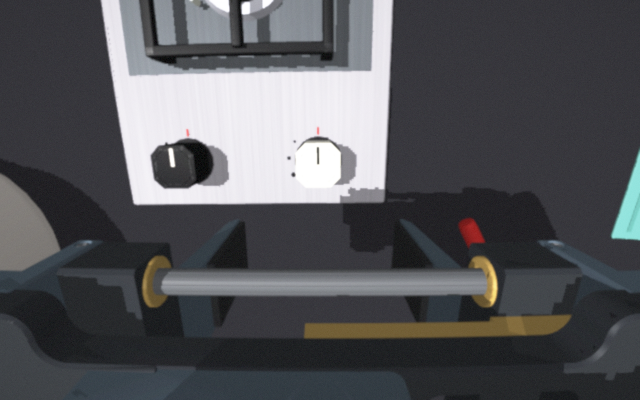

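Call:
drive_tool(rows=[{"x": 0.033,"y": -0.002,"z": 0.05,"roll": -0.5,"hand": 0.091},{"x": 0.0325,"y": -0.002,"z": 0.1,"roll": -0.5,"hand": 0.091},{"x": 0.0325,"y": -0.002,"z": 0.1425,"roll": -0.5,"hand": 0.07},{"x": 0.0325,"y": -0.002,"z": 0.1425,"roll": -0.5,"hand": 0.055},{"x": 0.0325,"y": -0.002,"z": 0.1425,"roll": -0.5,"hand": 0.045},{"x": 0.0325,"y": -0.002,"z": 0.1425,"roll": -0.5,"hand": 0.036},{"x": 0.0325,"y": -0.002,"z": 0.1425,"roll": -0.5,"hand": 0.036},{"x": 0.0325,"y": -0.002,"z": 0.1425,"roll": -0.5,"hand": 0.036}], force=6)

```text
t: 4.1
tool_pos: [512.9, 198.7, 100.8]
eef_rot: [-3.141, -0.014, -0.003]
force: [-0.2, -1.9, 7.7]
width: 42.2
```

Call:
drive_tool(rows=[{"x": 0,"y": 0,"z": -0.01,"roll": 0,"hand": 0.036},{"x": 0,"y": 0,"z": -0.025,"roll": 0,"hand": 0.036},{"x": 0,"y": 0,"z": -0.05,"roll": 0,"hand": 0.036},{"x": 0,"y": 0,"z": -0.08,"roll": 0,"hand": 0.036},{"x": 0,"y": 0,"z": -0.08,"roll": 0,"hand": 0.036}])

```text
t: 4.72
tool_pos: [513.4, 199.0, 182.5]
eef_rot: [-3.14, -0.014, -0.006]
force: [0.1, 0.5, -0.6]
width: 41.9
```

```bash
python3 - <<'E'
from h import *
c=imaging.camera_info("wrist")
im,d=imaging.get_image("wrist")
s=arm.observe();print(s["tool_pos"],s["width"])
rr,cc=np.mgrid[0:400,0:640]; W=world("wrist",d,cc,rr,c)-s["tool_pos"]; ok=d>0
m=ok&(abs(W[...,0])<32)&(abs(W[...,1])<18)&(W[...,2]<-35)&(W[...,2]>-110)
P=W[m];print(len(P),np.round(np.percentile(P,[3,25,50,75,97],0),1).tolist())
a=im[:, :,:]; i2,d2=imaging.get_image("scene"); 
save("c1.png",np.hstack([cv2.resize(a[120:400,180:460],(400,400)),cv2.resize(i2[220:400,270:450],(400,400))]))
E
```

```text
[512.72295922 198.76021203 181.04216197] 41.9509473999584
4103 [[-19.6, -16.5, -81.2], [5.7, -8.3, -54.0], [14.0, -0.0, -48.1], [20.3, 8.4, -47.6], [21.2, 16.5, -46.7]]
```

View pics/c1.png

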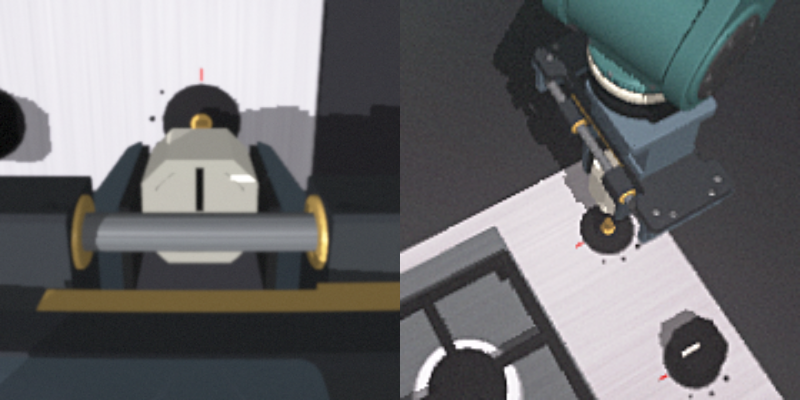

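Call:
drive_tool(rows=[{"x": 0.04,"y": -0.013,"z": 0.0,"roll": 0,"hand": 0.036},{"x": 0.0785,"y": -0.026,"z": 0.02,"roll": 0,"hand": 0.036},{"x": 0.0785,"y": -0.026,"z": 0.035,"roll": 0,"hand": 0.036},{"x": 0.0785,"y": -0.026,"z": 0.042,"roll": 0,"hand": 0.036},{"x": 0.0785,"y": -0.026,"z": 0.048,"roll": 0,"hand": 0.036},{"x": 0.0785,"y": -0.026,"z": 0.054,"roll": 0,"hand": 0.036},{"x": 0.0785,"y": -0.026,"z": 0.06,"roll": 0,"hand": 0.036}])

```text
t: 5.7
tool_pos: [590.5, 225.2, 119.7]
eef_rot: [-3.141, -0.014, -0.001]
force: [0.0, -0.2, -1.0]
width: 42.1
```

```bash
cat >> h.py <<'E'
def knob(n=None,scene=None):
    """side profile of the held knob in (x,z) relative to TCP, from the wrist depth"""
    c=imaging.camera_info("wrist"); s=arm.observe(); im,d=imaging.get_image("wrist")
    rr,cc=np.mgrid[0:400,0:640]; W=world("wrist",d,cc,rr,c)-s["tool_pos"]
    m=(d>0)&(abs(W[...,0])<38)&(abs(W[...,1])<10)&(W[...,2]<-30)&(W[...,2]>-115)&(im.min(-1)>75)&(np.ptp(im,-1)<60)
    P=W[m]; print("t",round(s["t"],2),"tcp",np.round(s["tool_pos"],1),"f",np.round(s["force"],1),"w",round(s["width"],1))
    for x in range(-30,36,4):
        q=P[abs(P[:,0]-x)<2]
        if len(q)>3: print(x,len(q),np.round(np.percentile(q[:,2],[5,50,95]),1))
    if n:
        a=cv2.resize(im[120:400,180:460],(400,400))
        if scene: i2=imaging.get_image("scene")[0]; u,v=scene; a=np.hstack([a,cv2.resize(i2[v-80:v+80,u-80:u+80],(400,400))])
        save(n,a)
E
python3 -c "
from h import *
knob('k2.png',(330,310))"
```

```text
t 5.7 tcp [590.5 225.2 119.7] f [ 0.  -0.2 -1. ] w 42.1
-22 118 [-50.  -49.3 -48.4]
-18 134 [-50.  -49.1 -48.2]
-2 50 [-50.  -49.5 -48.6]
2 234 [-50.1 -49.2 -48.2]
6 233 [-50.2 -49.2 -48.4]
10 254 [-50.1 -49.2 -48.4]
14 246 [-50.2 -49.3 -48.2]
18 497 [-74.4 -50.1 -48.4]
22 442 [-74.7 -62.  -49.8]
26 108 [-110.4 -109.4 -108.4]
30 174 [-110.5 -109.5 -108.5]
34 168 [-110.6 -109.5 -108.5]
```

View pics/k2.png

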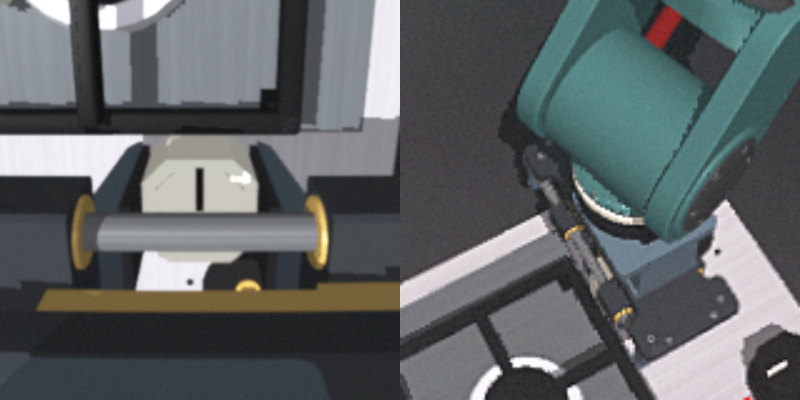

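Call:
drive_tool(rows=[{"x": 0,"y": 0,"z": -0.028,"roll": 0,"hand": 0.036},{"x": 0.004,"y": 0,"z": -0.028,"roll": 0,"hand": 0.036},{"x": 0.004,"y": 0,"z": -0.02,"roll": 0,"hand": 0.036},{"x": 0.004,"y": 0,"z": -0.014,"roll": 0,"hand": 0.036},{"x": 0.004,"y": 0,"z": -0.007,"roll": 0,"hand": 0.036},{"x": 0.004,"y": 0,"z": -0.002,"roll": 0,"hand": 0.036}])

```text
t: 6.55
tool_pos: [593.9, 225.2, 120.6]
eef_rot: [3.141, 0.014, -0.003]
force: [-3.3, -1.4, 3.6]
width: 42.2
```

```bash
python3 -c "
from h import *
knob()"
```

```text
t 6.55 tcp [593.9 225.2 120.6] f [-3.3 -1.4  3.6] w 42.2
-30 155 [-51.5 -50.6 -49.7]
-26 172 [-50.1 -49.2 -48.2]
-22 161 [-48.7 -47.7 -46.6]
-18 177 [-46.9 -46.  -45.1]
-14 52 [-45.7 -44.9 -44.1]
6 290 [-40.6 -38.  -36.3]
10 649 [-50.4 -45.1 -39.8]
14 556 [-61.  -55.8 -50.4]
18 463 [-71.9 -66.5 -61.5]
22 125 [-111.6 -110.3  -71.5]
26 169 [-111.2 -110.2 -109.3]
30 165 [-111.5 -110.4 -109.4]
34 155 [-111.4 -110.3 -109. ]
```

Call:
drive_tool(rows=[{"x": -0.01,"y": 0,"z": -0.008,"roll": 0,"hand": 0.036},{"x": -0.022,"y": 0,"z": 0.0,"roll": 0,"hand": 0.036},{"x": -0.022,"y": 0,"z": 0.015,"roll": 0,"hand": 0.036},{"x": -0.022,"y": 0,"z": 0.022,"roll": 0,"hand": 0.036},{"x": -0.022,"y": 0,"z": 0.029,"roll": 0,"hand": 0.036},{"x": -0.022,"y": 0,"z": 0.029,"roll": 0,"hand": 0.036},{"x": -0.022,"y": 0,"z": 0.029,"roll": 0,"hand": 0.06},{"x": -0.022,"y": 0,"z": 0.029,"roll": 0,"hand": 0.06},{"x": -0.022,"y": 0,"z": 0.023,"roll": 0,"hand": 0.06}])

```text
t: 7.72
tool_pos: [572.4, 225.0, 98.7]
eef_rot: [3.141, 0.014, -0.001]
force: [0.1, 0.4, -0.5]
width: 60.1
```

```bash
python3 -c "
from h import *
knob()"
```

```text
t 7.72 tcp [572.4 225.   98.7] f [ 0.1  0.4 -0.5] w 60.1
-2 114 [-52.1 -51.2 -50.5]
2 259 [-52.  -51.2 -50.2]
6 233 [-52.1 -51.1 -50.2]
10 241 [-52.1 -51.1 -50.3]
14 251 [-51.9 -51.1 -50.3]
18 250 [-52.1 -51.2 -50.2]
22 595 [-83.5 -54.1 -50.5]
26 602 [-89.8 -76.7 -51.8]
30 125 [-90.  -88.8 -87.8]
```

Call:
drive_tool(rows=[{"x": -0.002,"y": 0,"z": 0,"roll": 0,"hand": 0.05},{"x": -0.002,"y": 0,"z": 0,"roll": 0,"hand": 0.036},{"x": -0.002,"y": 0,"z": 0,"roll": 0,"hand": 0.036},{"x": -0.002,"y": 0,"z": -0.025,"roll": 0,"hand": 0.036},{"x": 0.01,"y": 0,"z": -0.047,"roll": 0,"hand": 0.036},{"x": 0.0195,"y": 0,"z": -0.045,"roll": 0,"hand": 0.036},{"x": 0.0195,"y": 0,"z": -0.039,"roll": 0,"hand": 0.036},{"x": 0.0195,"y": 0,"z": -0.034,"roll": 0,"hand": 0.036},{"x": 0.0205,"y": 0,"z": -0.03,"roll": 0,"hand": 0.036},{"x": 0.0215,"y": 0,"z": -0.026,"roll": 0,"hand": 0.036}], force=5)

```text
t: 9.02
tool_pos: [593.6, 225.2, 124.0]
eef_rot: [3.141, 0.014, -0.002]
force: [-3.6, -0.8, 5.4]
width: 42.1
```

```bash
python3 -c "
from h import *
knob()"
```

```text
t 9.03 tcp [593.6 225.2 124. ] f [-3.6 -0.8  5.4] w 42.1
-26 109 [-51.2 -50.4 -49.6]
-22 168 [-50.3 -49.1 -48.3]
-18 159 [-48.8 -48.  -47. ]
2 37 [-42.5 -41.8 -41.1]
6 218 [-41.7 -40.7 -39.8]
10 246 [-40.5 -39.6 -38.6]
14 547 [-45.6 -40.8 -38.1]
18 627 [-58.1 -51.7 -45.9]
22 614 [-114.   -66.1  -58.8]
26 276 [-114.4 -112.8  -72.4]
30 149 [-114.7 -113.7 -112.6]
34 157 [-114.6 -113.6 -112.6]
```

Call:
drive_tool(rows=[{"x": 0.001,"y": 0,"z": 0.003,"roll": 0,"hand": 0.036},{"x": 0.002,"y": 0,"z": 0.006,"roll": 0,"hand": 0.036},{"x": 0.0025,"y": 0,"z": 0.009,"roll": 0,"hand": 0.036},{"x": 0.0025,"y": 0,"z": 0.012,"roll": 0,"hand": 0.036}])

```text
t: 9.57
tool_pos: [595.4, 225.2, 112.4]
eef_rot: [3.141, 0.014, -0.005]
force: [-14.8, 0.3, 11.6]
width: 41.8
```

```bash
python3 -c "
from h import *
knob()"
```

```text
t 9.57 tcp [595.4 225.2 112.4] f [-14.8   0.3  11.6] w 41.8
-30 103 [-52.8 -51.4 -50.4]
-26 114 [-50.1 -48.9 -47.6]
-22 121 [-47.4 -46.  -44.7]
-18 102 [-44.3 -42.7 -41.4]
-14 130 [-41.2 -40.  -38.8]
-10 70 [-38.7 -38.  -36.5]
6 339 [-41.7 -39.3 -37.5]
10 493 [-47. -44. -41.]
14 452 [-52.9 -49.8 -46.7]
18 457 [-101.8  -55.8  -52.6]
22 394 [-102.9  -63.8  -58.4]
26 164 [-103.2 -102.2 -101.1]
30 170 [-103.2 -102.1 -101.2]
34 176 [-103.2 -102.2 -101.2]
```

Call:
drive_tool(rows=[{"x": -0.008,"y": 0,"z": -0.006,"roll": 0,"hand": 0.036},{"x": -0.012,"y": -0.02,"z": -0.006,"roll": 0,"hand": 0.036},{"x": -0.012,"y": -0.043,"z": 0.004,"roll": 0,"hand": 0.036},{"x": -0.012,"y": -0.043,"z": 0.014,"roll": 0,"hand": 0.036},{"x": -0.012,"y": -0.043,"z": 0.0175,"roll": 0,"hand": 0.036},{"x": -0.015,"y": -0.043,"z": 0.0173,"roll": 0,"hand": 0.036},{"x": -0.019,"y": -0.043,"z": 0.017,"roll": 0,"hand": 0.036},{"x": -0.023,"y": -0.043,"z": 0.0175,"roll": 0,"hand": 0.036},{"x": -0.027,"y": -0.043,"z": 0.018,"roll": 0,"hand": 0.036}])

```text
t: 10.75
tool_pos: [568.9, 267.9, 94.9]
eef_rot: [-3.142, -0.014, -0.0]
force: [0.1, 0.2, -1.0]
width: 42.1
```

```bash
python3 -c "
from h import *
knob()"
```

```text
t 10.75 tcp [568.9 267.9  94.9] f [ 0.1  0.2 -1. ] w 42.1
-30 101 [-52.2 -51.  -49.8]
-26 115 [-49.6 -48.3 -47. ]
-22 125 [-46.8 -45.5 -44.1]
-18 101 [-44.4 -42.7 -40.9]
-14 127 [-40.6 -39.6 -38.3]
-10 99 [-38.1 -37.1 -36. ]
6 294 [-40.8 -38.7 -36.9]
10 514 [-46.4 -43.2 -40.1]
14 541 [-85.6 -49.5 -46.1]
18 614 [-85.9 -56.1 -51.9]
22 431 [-86.1 -61.  -57.3]
26 201 [-86.2 -85.4 -84.3]
30 207 [-86.2 -85.2 -84.2]
34 106 [-85.9 -84.6 -83.6]
```

Call:
drive_tool(rows=[{"x": 0.012,"y": 0,"z": -0.002,"roll": 0,"hand": 0.036},{"x": 0.012,"y": 0,"z": 0.0025,"roll": 0,"hand": 0.036},{"x": 0.008,"y": 0,"z": 0.0025,"roll": 0,"hand": 0.036},{"x": 0.004,"y": 0,"z": 0.002,"roll": 0,"hand": 0.036},{"x": 0.0,"y": 0,"z": 0.002,"roll": 0,"hand": 0.036},{"x": -0.004,"y": 0,"z": 0.0025,"roll": 0,"hand": 0.036}])

```text
t: 11.55
tool_pos: [565.0, 268.1, 92.4]
eef_rot: [-3.141, -0.014, -0.001]
force: [2.7, -0.2, 4.6]
width: 42.1
```

```bash
python3 -c "
from h import *
knob()"
```

```text
t 11.55 tcp [565.  268.1  92.4] f [ 2.7 -0.2  4.6] w 42.1
-30 97 [-51.4 -50.3 -48.9]
-26 117 [-48.7 -47.3 -46.1]
-22 117 [-45.8 -44.6 -43.2]
-18 112 [-43.  -41.6 -40.1]
-14 121 [-39.7 -38.2 -37.1]
-10 134 [-36.7 -35.5 -34.2]
-6 11 [-34.1 -33.8 -32.7]
6 195 [-38.6 -36.7 -35.5]
10 511 [-43.4 -40.4 -37.2]
14 528 [-83.1 -46.2 -43.1]
18 639 [-83.4 -52.9 -48.8]
22 522 [-83.5 -58.2 -54.2]
26 202 [-83.9 -82.9 -81.9]
30 218 [-83.8 -82.7 -81.7]
34 203 [-83.9 -82.8 -81.8]
```

Call:
drive_tool(rows=[{"x": 0.003,"y": 0,"z": 0.0005,"roll": 0,"hand": 0.036},{"x": 0.007,"y": 0,"z": 0.0015,"roll": 0,"hand": 0.036},{"x": 0.012,"y": 0,"z": 0.0025,"roll": 0,"hand": 0.036},{"x": 0.017,"y": 0,"z": 0.003,"roll": 0,"hand": 0.036},{"x": 0.021,"y": 0,"z": 0.003,"roll": 0,"hand": 0.036}])

```text
t: 12.22
tool_pos: [586.6, 268.2, 89.1]
eef_rot: [3.142, 0.014, -0.0]
force: [-1.1, -0.4, 0.9]
width: 42.1
```

```bash
python3 -c "
from h import *
knob()"
```

```text
t 12.22 tcp [586.6 268.2  89.1] f [-1.1 -0.4  0.9] w 42.1
-30 84 [-44.1 -43.2 -42.4]
-26 163 [-42.7 -41.8 -40.8]
-22 171 [-41.  -40.1 -38.9]
-18 178 [-39.2 -38.3 -37.4]
-14 170 [-37.5 -36.5 -35.2]
-10 184 [-35.5 -34.5 -33.4]
-6 40 [-33.9 -33.1 -32.5]
6 74 [-35.9 -34.6 -33.8]
10 647 [-43.5 -39.  -34.7]
14 570 [-52.6 -48.  -43.3]
18 370 [-59.2 -56.  -52.6]
26 6 [-79.7 -79.3 -78.6]
30 63 [-79.6 -78.8 -78. ]
34 93 [-79.8 -78.9 -77.9]
```

Call:
drive_tool(rows=[{"x": 0,"y": 0,"z": 0,"roll": 0,"hand": 0.044},{"x": 0,"y": 0,"z": 0,"roll": 0,"hand": 0.06},{"x": 0,"y": 0,"z": -0.02,"roll": 0,"hand": 0.065},{"x": -0.02,"y": 0,"z": -0.03,"roll": 0,"hand": 0.065}])

```text
t: 12.78
tool_pos: [567.4, 268.4, 121.4]
eef_rot: [-3.141, -0.013, -0.004]
force: [-0.0, 0.7, 0.2]
width: 64.7
```

```bash
python3 - <<'E'
from h import *
knob('k3.png')
im,d=imaging.get_image("wrist");c=imaging.camera_info("wrist")
rr,cc=np.mgrid[0:400,0:640]; W=world("wrist",d,cc,rr,c)
m=(d>0)&(abs(W[...,0]-590)<40)&(abs(W[...,1]-268)<30)&(W[...,2]>45)&(W[...,2]<51)&(im.min(-1)>110)
P=W[m]; print(np.round(np.percentile(P,[1,50,99],0),1).tolist(), cv2.minAreaRect(P[:,:2].astype(np.float32)))
E
```

```text
t 12.78 tcp [567.4 268.4 121.4] f [-0.   0.7  0.2] w 64.7
-30 121 [-112.8 -111.8 -110.9]
-26 133 [-112.8 -112.  -110.8]
-22 131 [-112.8 -111.8 -110.9]
-18 135 [-113.1 -111.8 -110.8]
-14 27 [-112.4 -111.9 -110.5]
2 122 [-74.8 -73.9 -72.8]
6 202 [-74.9 -73.9 -73. ]
10 208 [-74.8 -73.9 -73. ]
14 214 [-74.9 -73.9 -72.9]
18 212 [-74.8 -73.8 -72.9]
22 220 [-74.9 -73.9 -72.9]
26 200 [-74.8 -73.8 -72.9]
30 213 [-74.9 -73.8 -72.6]
34 208 [-74.8 -73.7 -72.9]
[[570.6, 247.4, 45.5], [591.7, 267.7, 47.0], [611.6, 288.1, 48.4]] ((590.9027099609375, 267.855224609375), (42.411678314208984, 42.238014221191406), 1.1184114217758179)
```

View pics/k3.png

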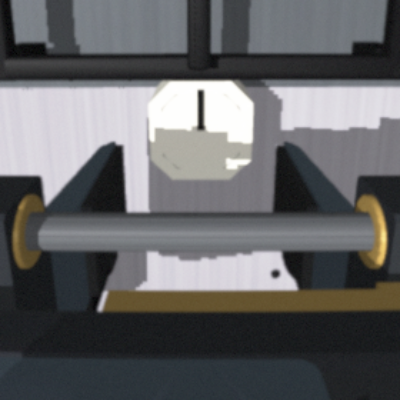

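Call:
drive_tool(rows=[{"x": 0.0045,"y": 0,"z": 0.0055,"roll": 0,"hand": 0.055},{"x": 0.0045,"y": 0,"z": 0.0055,"roll": 0,"hand": 0.036},{"x": 0.0045,"y": 0,"z": 0.0055,"roll": 0,"hand": 0.036},{"x": 0.0045,"y": 0,"z": 0.0055,"roll": 0,"hand": 0.036},{"x": 0.0045,"y": 0,"z": -0.015,"roll": 0,"hand": 0.036},{"x": 0.0045,"y": 0.01,"z": -0.0446,"roll": 0,"hand": 0.036},{"x": 0.0148,"y": 0.04,"z": -0.0446,"roll": 0,"hand": 0.036},{"x": 0.0148,"y": 0.04,"z": -0.034,"roll": 0,"hand": 0.036}], force=6)

```text
t: 13.88
tool_pos: [582.7, 227.3, 155.4]
eef_rot: [-3.141, -0.011, -0.005]
force: [-0.4, 0.6, -0.9]
width: 42.0
```

```bash
python3 -c "
from h import *
knob()"
```

```text
t 13.88 tcp [582.7 227.3 155.4] f [-0.4  0.6 -0.9] w 42.0
-2 92 [-66.8 -65.7 -64.8]
2 228 [-66.8 -65.7 -64.8]
6 227 [-66.7 -65.8 -64.8]
10 218 [-66.5 -65.6 -64.7]
14 228 [-66.7 -65.7 -64.8]
18 238 [-66.6 -65.6 -64.7]
22 220 [-66.5 -65.7 -64.7]
26 224 [-66.7 -65.6 -64.7]
30 229 [-66.5 -65.6 -64.6]
34 234 [-66.5 -65.6 -64.5]
```

Call:
drive_tool(rows=[{"x": 0,"y": 0,"z": 0.003,"roll": 0,"hand": 0.036},{"x": -0.004,"y": 0,"z": 0.0065,"roll": 0,"hand": 0.036},{"x": -0.0075,"y": 0,"z": 0.0105,"roll": 0,"hand": 0.036},{"x": -0.0105,"y": 0,"z": 0.014,"roll": 0,"hand": 0.036},{"x": -0.013,"y": 0,"z": 0.0185,"roll": 0,"hand": 0.036},{"x": -0.015,"y": 0,"z": 0.023,"roll": 0,"hand": 0.036},{"x": -0.0165,"y": 0,"z": 0.028,"roll": 0,"hand": 0.036}])

```text
t: 14.8
tool_pos: [564.7, 228.0, 124.9]
eef_rot: [3.142, 0.014, -0.0]
force: [-0.6, 0.2, 0.1]
width: 42.1
```

```bash
sed -i 's/abs(W\[...,0\])<38/abs(W[...,0]-10)<45/; s/range(-30,36,4)/range(-34,56,4)/' h.py; python3 -c "
from h import *
knob()"
```

```text
t 14.8 tcp [564.7 228.  124.9] f [-0.6  0.2  0.1] w 42.1
-34 25 [-114.9 -114.6 -113.9]
-30 38 [-115.  -114.7 -113.7]
-26 32 [-115.  -114.7 -114.3]
-22 37 [-115.  -114.6 -114.3]
-2 55 [-76.2 -74.8 -73.5]
2 104 [-73.1 -71.3 -68.9]
6 113 [-68.5 -66.4 -64.5]
10 115 [-64.4 -62.1 -59.9]
14 120 [-59.7 -57.4 -55.4]
18 135 [-55.  -53.  -50.8]
22 149 [-50.7 -48.3 -46.4]
26 355 [-48.1 -46.2 -44.8]
30 396 [-51.6 -49.6 -47.3]
34 368 [-55.1 -53.  -51. ]
38 352 [-58.5 -56.5 -54.5]
42 337 [-62.1 -60.1 -58. ]
46 333 [-65.4 -63.6 -61.6]
50 313 [-69.3 -67.1 -65.3]
54 184 [-114.5  -70.1  -68.3]
```

Call:
drive_tool(rows=[{"x": 0.0005,"y": 0,"z": 0.005,"roll": 0,"hand": 0.036},{"x": 0.001,"y": 0,"z": 0.01,"roll": 0,"hand": 0.036},{"x": 0.002,"y": 0,"z": 0.015,"roll": 0,"hand": 0.036},{"x": 0.003,"y": 0,"z": 0.02,"roll": 0,"hand": 0.036},{"x": 0.005,"y": 0,"z": 0.025,"roll": 0,"hand": 0.036},{"x": 0.0075,"y": 0,"z": 0.028,"roll": 0,"hand": 0.036}])

```text
t: 15.6
tool_pos: [572.2, 228.0, 96.7]
eef_rot: [3.141, 0.014, -0.002]
force: [-6.1, 1.0, 0.5]
width: 41.9
```

```bash
python3 -c "
from h import *
knob('k4.png')"
```

```text
t 15.6 tcp [572.2 228.   96.7] f [-6.1  1.   0.5] w 41.9
2 88 [-43.4 -42.7 -41.6]
6 280 [-43.2 -42.3 -41.4]
10 289 [-43.1 -42.1 -41.3]
14 301 [-42.8 -41.9 -40.9]
18 303 [-42.5 -41.6 -40.7]
22 302 [-42.3 -41.3 -40.4]
26 334 [-42.  -41.1 -40.2]
30 332 [-41.8 -40.8 -39.9]
34 349 [-41.5 -40.6 -39.8]
38 531 [-50.8 -41.8 -39.7]
46 176 [-87.4 -86.5 -85.5]
50 231 [-87.6 -86.4 -85.3]
54 170 [-87.4 -86.5 -85.5]
```

Call:
drive_tool(rows=[{"x": -0.006,"y": 0,"z": 0,"roll": 0,"hand": 0.036},{"x": -0.006,"y": 0,"z": 0.004,"roll": 0,"hand": 0.036},{"x": -0.006,"y": 0,"z": 0.0055,"roll": 0,"hand": 0.036},{"x": -0.006,"y": 0,"z": 0.0055,"roll": 0,"hand": 0.045},{"x": -0.006,"y": 0,"z": 0.0055,"roll": 0,"hand": 0.06},{"x": -0.006,"y": 0,"z": -0.015,"roll": 0,"hand": 0.06},{"x": -0.012,"y": 0,"z": -0.0153,"roll": 0,"hand": 0.06}])

```text
t: 16.52
tool_pos: [561.4, 228.4, 114.6]
eef_rot: [-3.14, -0.013, -0.005]
force: [-1.2, -0.2, 0.3]
width: 60.1
```

```bash
python3 - <<'E'
from h import *
knob('k5.png')
im,d=imaging.get_image("wrist");c=imaging.camera_info("wrist")
rr,cc=np.mgrid[0:400,0:640]; W=world("wrist",d,cc,rr,c)
m=(d>0)&(abs(W[...,0]-590)<40)&(abs(W[...,1]-228)<30)&(W[...,2]>49)&(W[...,2]<55)&(im.min(-1)>80)
P=W[m]; print(np.round(np.percentile(P,[1,50,99],0),1).tolist(), cv2.minAreaRect(P[:,:2].astype(np.float32)))
E
```

```text
t 16.52 tcp [561.4 228.4 114.6] f [-1.2 -0.2  0.3] w 60.1
-30 73 [-106.  -105.  -104.3]
-26 138 [-106.  -105.1 -104.2]
-22 133 [-106.1 -105.1 -104.1]
-18 131 [-106.  -105.  -104.1]
-14 142 [-106.  -105.  -103.9]
-10 76 [-105.9 -105.1 -104.2]
10 222 [-64.  -63.1 -62.1]
14 236 [-64.3 -63.1 -62.2]
18 246 [-64.  -63.  -62.1]
22 250 [-64.1 -63.1 -62.2]
26 251 [-64.  -63.1 -62.1]
30 263 [-64.1 -63.  -62.1]
34 264 [-64.  -63.  -62.1]
38 273 [-64.1 -63.1 -62.2]
42 274 [-64.1 -63.1 -62.1]
46 441 [-88.9 -66.8 -62.3]
[[569.9, 214.2, 49.2], [589.7, 228.0, 50.9], [607.6, 241.7, 52.3]] ((588.5869750976562, 227.82899475097656), (38.67863464355469, 29.511890411376953), 0.9309874176979065)
```

View pics/k5.png

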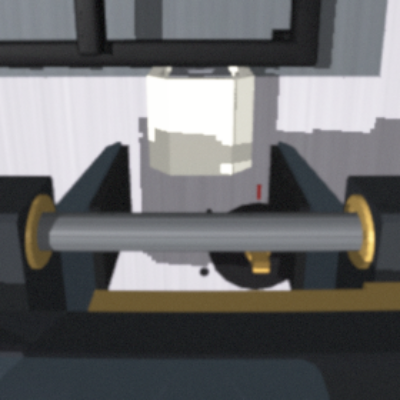

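Call:
drive_tool(rows=[{"x": 0.0011,"y": 0,"z": 0.0036,"roll": 0,"hand": 0.05},{"x": 0.0011,"y": 0,"z": 0.0036,"roll": 0,"hand": 0.036},{"x": 0.0011,"y": 0,"z": 0.0036,"roll": 0,"hand": 0.036},{"x": 0.0011,"y": 0,"z": -0.012,"roll": 0,"hand": 0.036},{"x": 0.0011,"y": 0,"z": -0.042,"roll": 0,"hand": 0.036},{"x": 0.0188,"y": 0,"z": -0.042,"roll": 0,"hand": 0.036},{"x": 0.0188,"y": 0,"z": -0.037,"roll": 0,"hand": 0.036}])

```text
t: 17.5
tool_pos: [580.7, 228.3, 149.9]
eef_rot: [-3.141, -0.013, -0.003]
force: [-0.5, 0.9, -1.6]
width: 41.9
```

```bash
python3 -c "
from h import *
knob()"
```

```text
t 17.5 tcp [580.7 228.3 149.9] f [-0.5  0.9 -1.6] w 41.9
10 211 [-57.7 -56.8 -55.7]
14 263 [-57.7 -56.7 -55.8]
18 248 [-57.7 -56.8 -56. ]
22 272 [-57.8 -56.7 -55.7]
26 270 [-57.7 -56.8 -55.8]
30 280 [-57.6 -56.8 -55.8]
34 286 [-57.9 -56.8 -55.8]
38 288 [-57.7 -56.8 -55.8]
42 295 [-57.8 -56.7 -55.8]
46 654 [-95.3 -65.7 -56.2]
```

Call:
drive_tool(rows=[{"x": 0,"y": 0,"z": 0.003,"roll": 0,"hand": 0.036},{"x": -0.0035,"y": 0,"z": 0.006,"roll": 0,"hand": 0.036},{"x": -0.0065,"y": 0,"z": 0.0095,"roll": 0,"hand": 0.036},{"x": -0.009,"y": 0,"z": 0.0135,"roll": 0,"hand": 0.036},{"x": -0.011,"y": 0,"z": 0.0175,"roll": 0,"hand": 0.036},{"x": -0.0123,"y": 0,"z": 0.022,"roll": 0,"hand": 0.036},{"x": -0.013,"y": 0,"z": 0.0265,"roll": 0,"hand": 0.036},{"x": -0.013,"y": 0,"z": 0.031,"roll": 0,"hand": 0.036}])

```text
t: 18.55
tool_pos: [565.9, 228.0, 118.1]
eef_rot: [3.141, 0.014, -0.001]
force: [-3.4, 0.2, 1.3]
width: 41.8
```

```bash
python3 -c "
from h import *
knob()"
```

```text
t 18.55 tcp [565.9 228.  118.1] f [-3.4  0.2  1.3] w 41.8
-34 25 [-109.7 -108.5 -107.8]
-30 128 [-109.6 -108.5 -107.6]
-26 110 [-109.3 -108.5 -107.4]
-2 70 [-65.1 -63.1 -61.7]
2 77 [-61.1 -58.8 -56.9]
6 104 [-56.2 -54.  -51.4]
10 115 [-50.6 -48.4 -46.4]
14 121 [-45.5 -43.3 -41.4]
18 141 [-40.8 -38.4 -36.5]
22 426 [-47.9 -35.9 -34.3]
26 191 [-42.1 -37.8 -36.4]
30 427 [-43.8 -41.6 -39.8]
34 373 [-58.9 -44.6 -42.7]
38 301 [-55.1 -48.9 -46.1]
42 357 [-52.8 -51.1 -49.5]
46 420 [-62.7 -54.3 -52.2]
50 293 [-60.  -58.4 -56.8]
54 327 [-108.6  -60.6  -58.3]
```

Call:
drive_tool(rows=[{"x": 0.001,"y": 0,"z": 0.005,"roll": 0,"hand": 0.036},{"x": 0.0025,"y": 0,"z": 0.01,"roll": 0,"hand": 0.036},{"x": 0.004,"y": 0,"z": 0.0145,"roll": 0,"hand": 0.036},{"x": 0.0065,"y": 0,"z": 0.0185,"roll": 0,"hand": 0.036},{"x": 0.009,"y": 0,"z": 0.022,"roll": 0,"hand": 0.036},{"x": 0.0105,"y": 0,"z": 0.024,"roll": 0,"hand": 0.036}])

```text
t: 19.35
tool_pos: [576.6, 228.1, 94.2]
eef_rot: [3.141, 0.014, -0.001]
force: [-6.2, -0.6, 1.5]
width: 42.5
```

```bash
python3 -c "
from h import *
knob('k6.png')"
```

```text
t 19.35 tcp [576.6 228.1  94.2] f [-6.2 -0.6  1.5] w 42.5
6 113 [-36.6 -35.6 -34.7]
10 308 [-48.1 -36.1 -34.7]
14 171 [-37.3 -35.3 -34.1]
18 278 [-36.  -34.9 -34. ]
22 334 [-35.5 -34.6 -33.7]
26 322 [-42.  -35.7 -33.6]
30 294 [-35.1 -34.1 -33.1]
34 708 [-48.3 -39.1 -33.3]
38 11 [-85.7 -84.1 -83.2]
42 227 [-84.8 -83.9 -82.8]
46 219 [-85.  -83.9 -82.9]
50 226 [-84.9 -83.9 -83. ]
54 168 [-84.8 -83.8 -82.7]
```

View pics/k6.png

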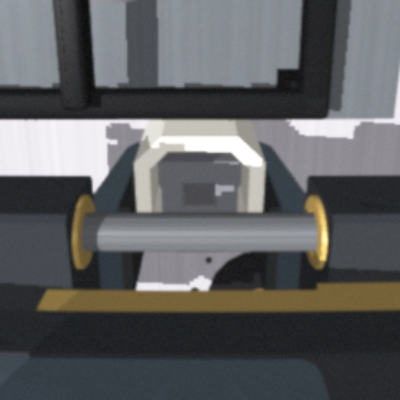

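```bash
python3 - <<'E'
from h import *
im,d=imaging.get_image("wrist");c=imaging.camera_info("wrist")
rr,cc=np.mgrid[0:400,0:640]; W=world("wrist",d,cc,rr,c)
m=(d>0)&(W[...,2]>36)&(W[...,2]<62)&(W[...,0]>606)&(W[...,0]<760)&(W[...,1]>215)&(W[...,1]<330); P=W[m]
for x in range(610,730,6):
    q=P[abs(P[:,0]-x)<3]; h=[]
    for y in range(220,328,4):
        r=q[abs(q[:,1]-y)<2]; h.append("%3d"%np.median(r[:,2]) if len(r)>2 else "  .")
    print(x," ".join(h))
E
```

```text
610  56  56  56  56  56  55  47  47  47  47  47  47  47  47  47  47  47  47  47  47  47  47  47  47  47  47  47
616  47  47  47  47  47  47  47  47  47  47  47  47  48  48  47  47  47  47  47  47  47  47  47  47  47  47  47
622  46  46  46  47  46  46  47  46  46  46  46  49  53  53  46  46  46  46  46  46  46  46  46  46  46  46  46
628   .   .   .   .   .   .   .   .   .   .   .  50  53  53   .   .   .   .   .   .   .   .   .   .   .   .   .
634   .   .   .   .   .   .   .   .   .   .   .  50  53  53   .   .   .   .   .   .   .   .   .   .   .   .   .
640   .   .   .   .   .   .   .   .   .   .   .  50  53  53   .   .   .   .   .   .   .   .   .   .   .   .   .
646   .   .   .   .   .   .   .   .   .   .   .  50  53  53   .   .   .   .   .   .   .   .   .   .   .   .   .
652   .   .   .   .   .   .   .   .   .   .   .  50  53  53   .   .   .   .   .   .   .   .   .   .   .   .   .
658   .   .   .   .   .   .   .   .   .   .   .  50  53  53   .   .   .   .   .   .   .   .   .   .   .   .   .
664   .   .   .   .   .   .   .   .   .   .   .  51  53  53   .   .   .   .   .   .   .   . 
[... 439 characters left out ...]
  49   .   .   .   .  50  48
694  52  52  52  52  52  52  52   .   .   .   .   .   .   .   .   .   .   .  49  50  53  53  53  53  53  53  53
700  53  53  53  53  53  53  53   .   .   .   .   .   .   .   .   .   .   .  49  49  53  53  53  53  53  53  53
706   .   .   .   .   .   .   .   .   .   .   .   .   .   .   .   .   .   .   .   .   .   .   .   .   .   .   .
712   .   .   .   .   .   .   .   .   .   .   .   .   .   .   .   .   .   .   .   .   .   .   .   .   .   .   .
718   .   .   .   .   .   .   .   .   .   .   .   .   .   .   .   .   .   .   .   .   .   .   .   .   .   .   .
724   .   .   .   .   .   .   .   .   .   .   .   .   .   .   .   .   .   .   .   .   .   .   .   .   .   .   .
```

Call:
drive_tool(rows=[{"x": -0.006,"y": 0,"z": -0.01,"roll": 0,"hand": 0.036},{"x": -0.006,"y": 0,"z": -0.04,"roll": 0,"hand": 0.036},{"x": 0.01,"y": -0.01,"z": -0.056,"roll": 0,"hand": 0.036},{"x": 0.04,"y": -0.03,"z": -0.056,"roll": 0,"hand": 0.036},{"x": 0.0655,"y": -0.041,"z": -0.056,"roll": 0,"hand": 0.036},{"x": 0.0655,"y": -0.041,"z": -0.04,"roll": 0,"hand": 0.036},{"x": 0.0655,"y": -0.041,"z": -0.034,"roll": 0,"hand": 0.036},{"x": 0.0655,"y": -0.041,"z": -0.031,"roll": 0,"hand": 0.036},{"x": 0.0655,"y": -0.041,"z": -0.028,"roll": 0,"hand": 0.036}])

```text
t: 20.58
tool_pos: [641.7, 269.3, 123.2]
eef_rot: [3.141, 0.014, 0.001]
force: [-1.3, -3.2, 8.9]
width: 42.1
```

```bash
python3 -c "
from h import *
knob()"
```

```text
t 20.57 tcp [641.7 269.3 123.2] f [-1.3 -3.2  8.9] w 42.1
-6 42 [-32.2 -31.5 -30.7]
10 261 [-35.6 -31.9 -30.8]
14 182 [-32.9 -31.8 -30.7]
18 241 [-32.6 -31.7 -30.8]
22 364 [-32.6 -31.6 -30.6]
26 425 [-40.5 -32.  -30.8]
30 165 [-32.7 -31.7 -30.7]
34 1176 [-66.4 -40.8 -31.1]
```

Call:
drive_tool(rows=[{"x": 0,"y": 0,"z": 0,"roll": 0,"hand": 0.036},{"x": 0,"y": 0,"z": 0,"roll": 0,"hand": 0.036},{"x": 0,"y": 0,"z": -0.015,"roll": 0,"hand": 0.036},{"x": 0,"y": 0,"z": -0.05,"roll": 0,"hand": 0.036},{"x": 0,"y": 0,"z": -0.09,"roll": 0,"hand": 0.036},{"x": -0.01,"y": 0,"z": -0.13,"roll": 0,"hand": 0.036},{"x": -0.02,"y": 0,"z": -0.15,"roll": 0,"hand": 0.036},{"x": -0.02,"y": 0,"z": -0.15,"roll": 0,"hand": 0.036},{"x": -0.02,"y": 0,"z": -0.15,"roll": 0,"hand": 0.036},{"x": -0.02,"y": 0,"z": -0.15,"roll": 0,"hand": 0.036}], force=20)

```text
t: 21.88
tool_pos: [621.5, 269.3, 270.9]
eef_rot: [3.141, 0.014, -0.003]
force: [0.5, 0.4, -1.1]
width: 41.7
```

```bash
python3 - <<'E'
from h import *
knob('k7.png')
im,d=imaging.get_image("wrist");c=imaging.camera_info("wrist");s=arm.observe()
rr,cc=np.mgrid[0:400,0:640]; W=world("wrist",d,cc,rr,c)-s["tool_pos"]
m=(d>0)&(abs(W[...,0]-15)<25)&(abs(W[...,1])<14)&(abs(W[...,2]+31.7)<5); P=W[m]
A=np.c_[P[:,:2],np.ones(len(P))]; k=np.linalg.lstsq(A,P[:,2],rcond=None)[0]; print("tilt deg x,y",np.degrees(np.arctan(k[:2])),len(P))
a=cv2.resize(im[120:400,180:460],(400,400)); i2,_=imaging.get_image("scene"); save("fin.png",np.hstack([a,cv2.resize(i2,(640,400))[:, 240:640]]))
print(np.round(s["joint_vel"],3))
E
```

```text
t 21.88 tcp [621.5 269.3 270.9] f [ 0.5  0.4 -1.1] w 41.7
-6 84 [-32.3 -31.3 -30.3]
10 244 [-33.2 -31.7 -30.6]
14 176 [-32.7 -31.6 -30.6]
18 235 [-32.5 -31.5 -30.6]
22 369 [-32.4 -31.4 -30.4]
26 431 [-40.6 -31.7 -30.5]
30 166 [-32.5 -31.4 -30.6]
34 1179 [-66.3 -40.7 -30.9]
tilt deg x,y [-0.92475809 -0.06973686] 3026
[ 0.002 -0.005 -0.004 -0.001  0.     0.001]
```

View pics/fin.png

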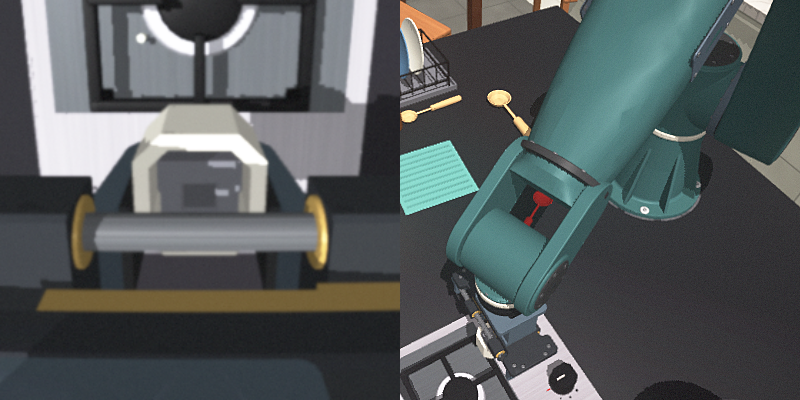

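```bash
python3 -c "
from h import *
print(workorder.job_done())"
```

```text
the job is handed in; nothing more can be done
None
```

The white knob is off its valve and held still over the hob, upside down with its hole facing up. I handed the job in at about 22 s of the 51 s allowed.

**How it was done:** I lifted the knob straight up off its shaft. The tool can only turn about its own vertical axis, so I tipped the knob over inside a light grip. It took two quarter turns against the front bar of the pan support, with the knob laid on the hob plate in between. I then pressed it flat on the support's cross bar, tightened the grip to 20 N and raised it.

**Last checks:**
- **Angle:** the hole shows in the wrist picture, and the underside is tilted about 1° from level.
- **Height:** the lowest point of the knob is about 200 mm above the counter.
- **Stillness and contact:** joint speeds are near zero, the finger opening is 41.7 mm, and only the fingers touch the knob.
- **Black knob:** it is on its shaft and looks unmoved in the last scene picture. The bowl, mug and jars were not in that crop, but the arm passed well above them.

**What went wrong or is less certain:**
- **Failed tries:** the first pass missed the bar. The next two, and a drag along the plate, made the knob slide in the grip. I set it back on the plate and gripped it near its top corner instead. When I let go before that regrip, it settled flat from a tilt of about 23° while resting on the plate.
- **Valve:** I did not read its angle. The pull was straight up, and the pointer was on its off mark beforehand.
- **Room for the clip:** the hole sits under the gripper body, with about 31 mm of clearance above it.

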